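# Free the sand core from its left-hand screw clamp

### The arm

A 6-joint arm with a two-finger parallel gripper is mounted at the origin on the work surface. World frame = base frame: x ahead of the robot, y to its left, z up, the work surface at z = 0. Lengths are in m, angles in rad, forces in N, time in s.
With the tool pointing down it reaches from about 0.425 to 0.95 m from the base axis. Payload 3.5 kg.
Tool frame: the origin (TCP) lies at the very end of the fingers, on their centre line; the grasp point (between the pads) lies 19 mm behind it; z points along the fingers, x is the direction in which the jaws open and shut, and the axes are right-handed (so a half turn about z gives the same grasp; the last joint's range is limited). The gripper opens to 85 mm and grips with 20 to 120 N. Pads are 22 mm wide; open, the fingers measure 114 mm over their backs; the gripper's body (76 mm by 85 mm) begins 54 mm behind the grasp point. The pads swing forward as they close: fully open they stand 13 mm farther back than shut.
Start: joints at [-1.498, 0.286, 1.577, -0, 1.279, -0.15], TCP at [0.149, -0.658, 0.231] pointing down, gripper open.
Joint ranges: [-2.77, 2.77], [-0.9, 2.22], [0.21, 2.48], [-1.53, 4.67], [0.24, 2.81], [-2.84, 2.84]. Speed limits (rad/s): [2.79, 2.79, 3.14, 3.14, 3.14, 3.14].

### API

Orientations are given as [roll, pitch, yaw] about the fixed x, y, z axes, in that order (R = Rz(yaw) Ry(pitch) Rx(roll)).
In Python, from plant import * gives the robot as it stands.
- The arm moves only by the shell command python3 -m handwheel 'ROWS' [FORCE]. ROWS is JSON, a list of rows, each an object of numbers: "dx", "dy", "dz": the shift along the tool's x, y, z in mm; "twist": the turn about the tool's z in degrees; "fingers": the finger opening in mm, from 0 to 85.4. A call has exactly 8 rows; each row is the pose to reach, as a shift and turn from the pose commanded when the call began, along the tool's axes at that moment; what a row does not reach only later rows make up. A row lasts 1/10 s, in which the tool goes at most 50 mm and 8.59 degrees, less where a joint would pass 70% of its speed; a pose out of reach is approached as far as the arm can. A call with a gripper value outside its range is refused whole. The fingers move at their own pace and stop on an object; FORCE is the grip in N (left out, the last holds). Time passes only in rows, so rows that repeat a pose let the fingers close, or fill a call up. It gives the time, the measured TCP pose, the force and the opening at its end, in the units of the state.
- sense(): the state, without advancing time (a new reading comes with each control period).
- read_camera(name): name is "scene" or "side" or "wrist"; returns the picture (400x640x3 uint8, red, green, blue); there is no depth.
- camera_info(name): a dict with "camera_matrix" (3x3 intrinsics, pixels), "rvec" (rotation vector, rad) and "tvec" (3), from world to camera coordinates, as OpenCV has them. Camera axes: x right, y down, z forward; pixel columns grow to the right and rows downward; lengths in m; the calibration is good to about 2 mm. The wrist camera is an equidistant fisheye: a pixel r from the principal point sees the ray r / f radians off the axis. A picture is of the moment at which its call begins: read the wrist's pose just before it. camera_info takes no time and is no camera call; for the wrist camera it gives the pose at the moment of the call.
- sign_off(): hands the job in, once; it reports no verdict.
Trained networks look in the newest picture that a camera, given by its name, has taken for a name from the list of things; names that differ only in an ending like _2 or _b are one class to them, and where a whole thing is asked for, a point or a joint stands for the part that bears it (a point fixed in the world has none). Each returns a list of dicts, best first, with "conf" (0 to 1); they miss things now and then, are a little off and sometimes report something else, mostly with a low value. They report only what shows in the picture. A call takes as long as a camera call.
- masks_of(camera, label): "pixels" (400x640 bool, what is visible of it) and "bbox" ([left, top, width, height] in pixels, round what is visible of it).
The state is a dict: "t": time; "q": joint angles; "qd": joint speeds; "joint_torque": joint torques, N m; "tcp_pos": TCP position; "eef_rot": TCP orientation; "force": force on the tool from outside, world axes, zero at the start; "torque": the same for the moment, N m; "opening": opening from 0.0 (shut) to 1.0 (fully open).
Only numpy, scipy, OpenCV 4.12 (cv2) and the standard library are available. Lean on these libraries where they do the work, as an engineer would, in place of code of your own. Each camera call takes 0.05 s, during which the arm holds its last target. There are 200 camera calls.

### The job

Release the sand core in the clamping jig: loosen the round black clamp knob, which has a left-hand thread and so loosens clockwise, until its collar is out of the strap, then draw the flat strap straight back by its upright post, away from the core, until it comes against the end of its slot, and let go. The jig only stands on the bench by its own weight, so feel your way: do not force the knob or the strap and do not drag or twist the jig. Leave the core upright in its nest and everything else where it is.

Things in the scene. Friction and masses are not known exactly. Their poses are not given: they have to be found in the camera images.
- jig: The clamping jig: dark base plate 270 x 100 mm, its top 12 mm above the bench, and a grey pedestal block (top 62 mm), 2 kg, loose on small feet: a pull of 9 N or more can slide it, 0.7 N m on the knob against a stop can twist it. Origin: underside, straight below the knob's axis. +x runs along the strap towards the core, the strap is drawn back along -x, z is up.
- knob_axis (a point): Jig-fixed point on the clamp knob's axis, 88 mm above the bench: mid-height of the knob when fully tight. Knob: plain round, black grippy rubber, 44 mm across, 28 mm high, upright (tight: 74 to 102 mm above bench). Turned clockwise from above it rises 1.9 mm per rad against about 0.15 N m of friction. It starts 0 to 2.4 rad loosened (unknown); a firm stop ends the thread 3.6 rad from tight.
- strap_post (a point): Middle of the upright round steel post near the strap's back end, 16 mm across and 40 mm high (72 to 112 mm above the bench), 90 mm behind the strap's origin; this point is 92 mm above the bench. The strap is drawn by it.
- strap: Clamp strap: flat aluminium bar 180 x 40 x 10 mm, 0.3 kg, lying on the pedestal between two low cheeks, under the knob; its front end reaches 18 mm over the core. Origin: underside, 62 mm above the bench, on the knob's axis while clamped; +x towards the core. Once the collar is out, its slot lets it go back (-x) 36 mm to the slot's end; sliding takes 2 to 3 N.
- core: The brittle tan sand core in the nest: stepped round block 60 mm across, 50 mm high, under the strap's front end. Origin: centre of its underside.
- spare_core: Bystander: tan round sand core, 72 mm across, 70 mm high, standing on the bench. Origin: centre of its underside.
- short_core: Bystander: tan round sand core, 64 mm across, 42 mm high. Origin: centre of its underside.
- bottle: Bystander: drinking bottle, 66 mm across, 170 mm high. Origin: centre of its underside.
- scraper: Bystander: flat steel scraper bar 190 x 24 x 5 mm lying on the bench. Origin: centre of its underside, x along it.
- nest (a point): Middle of the nest's floor on the jig's base plate, 12 mm above the bench, 87 mm along the jig's +x from the knob's axis; four upright pins 8 mm thick and 14 mm high stand round it.
- collar_seat (a point): Jig-fixed point on the same axis, 66 mm above the bench: where the underside of the knob's collar is when fully tight. The steel collar under the knob is 24 mm across and 8 mm high; tight, it sits 6 mm deep in a 27 mm square pocket in the strap's top and blocks the strap until it has risen out, 3.2 rad from tight. The knob never comes off its stud.

How it is judged:
By the outcome, as a careful person would: the job done as asked, in the order asked, and still so for the second after the job is handed in, with the robot touching nothing.
It also fails if it takes over 70 s, if anything falls off the work surface, if the arm or the gripper's body presses on something with over 40 N, if the wrist force passes 120 N, or if a joint passes its speed limit or range.

## Working session

There is one attempt and no reset: what is moved stays moved. The work goes in short steps, Python scripts to look and compute and a shell command to move; the robot and the scene stay as the last step left them, time stands still between calls to the robot, and variables do not carry over. Pictures are saved under pics/ and viewed, about 8 in all and at most 12, crops included, and the job is handed in when it is done.

```bash
mkdir -p pics; cat > h.py <<'E'
from plant import *
import numpy as np, cv2
def save(cam,name):
    im=read_camera(cam); cv2.imwrite(f'pics/{name}.png',im[:,:,::-1]); return im
def ray(cam,uv):
    c=camera_info(cam); K=np.array(c['camera_matrix']); R=cv2.Rodrigues(np.array(c['rvec'],float))[0]; t=np.array(c['tvec'],float).ravel()
    x=(uv[0]-K[0,2])/K[0,0]; y=(uv[1]-K[1,2])/K[1,1]
    if cam=='wrist':
        r=np.hypot(x,y); d=np.array([np.sin(r)*x/r,np.sin(r)*y/r,np.cos(r)]) if r>0 else np.array([0,0,1.])
    else: d=np.array([x,y,1.])
    return -R.T@t, R.T@d
def at_z(cam,uv,z):
    o,d=ray(cam,uv); return o+d*(z-o[2])/d[2]
def proj(cam,P):
    c=camera_info(cam); K=np.array(c['camera_matrix']); R=cv2.Rodrigues(np.array(c['rvec'],float))[0]; t=np.array(c['tvec'],float).ravel()
    p=R@np.array(P)+t
    if cam=='wrist':
        th=np.arctan2(np.hypot(p[0],p[1]),p[2]); k=th/np.hypot(p[0],p[1]); return K[0,0]*k*p[0]+K[0,2],K[1,1]*k*p[1]+K[1,2]
    return K[0,0]*p[0]/p[2]+K[0,2],K[1,1]*p[1]/p[2]+K[1,2]
E
python3 - <<'E'
from h import *
s=sense(); print(s['t'],s['tcp_pos'],s['eef_rot'],s['opening'],s['force'])
a=save('scene','s0'); b=save('side','d0')
Z={'knob_axis':.09,'strap_post':.092,'core':.04,'nest':.012,'jig':.03,'strap':.072,'bottle':.085,'spare_core':.035,'short_core':.02}
for cam in('scene','side'):
    for n in Z:
        for m in masks_of(cam,n)[:2]:
            v,u=np.nonzero(m['pixels']); c=(u.mean(),v.mean())
            print(cam,n,round(m['conf'],2),m['bbox'],np.round(c),np.round(at_z(cam,c,Z[n]),3))
cv2.imwrite('pics/both.png',cv2.resize(np.vstack([a,b])[:,:,::-1],(0,0),fx=.75,fy=.75))
E
```

```text
0.0 [ 0.14913371 -0.65765333  0.2299468 ] [-3.14122958e+00  2.30500012e-03 -1.34800771e+00] 0.9971609861821557 [0.4126757  0.77840376 0.90740352]
scene knob_axis 0.83 [316.4, 200.9, 91.3, 68.9] [358. 230.] [0.698 0.063 0.09 ]
scene knob_axis 0.32 [402.4, 123.9, 23.0, 46.6] [415. 147.] [0.44  0.358 0.09 ]
scene strap_post 0.68 [332.6, 185.5, 55.0, 48.6] [358. 212.] [0.644 0.085 0.092]
scene core 0.88 [373.7, 228.2, 20.6, 27.0] [384. 242.] [0.724 0.132 0.04 ]
scene nest 0.61 [319.0, 201.8, 89.8, 64.2] [358. 230.] [0.644 0.092 0.012]
scene jig 0.88 [317.1, 188.6, 89.1, 77.8] [358. 229.] [0.653 0.085 0.03 ]
scene strap 0.62 [331.3, 184.6, 52.9, 52.6] [358. 212.] [0.628 0.093 0.072]
scene bottle 0.63 [401.0, 120.2, 25.5, 51.6] [415. 147.] [0.434 0.362 0.085]
scene spare_core 0.88 [430.1, 184.4, 27.0, 27.0] [443. 199.] [0.625 0.367 0.035]
scene short_core 0.98 [159.6, 252.5, 29.2, 30.7] [174. 266.] [ 0.617 -0.415  0.02 ]
scene short_core 0.2 [400.1, 122.7, 24.0, 46.5] [415. 146.] [0.365 0.41  0.02 ]
side knob_axis 0.78 [312.6, 179.6, 97.3, 50.1] [355. 207.] [ 0.612 -0.029  0.09 ]
side strap_post 0.73 [324.3, 183.0, 61.7, 21.8] [354. 192.] [0.614 0.052 0.092]
side strap_post 0.48 [312.6, 175.0, 93.6, 50.9] [355. 207.] [ 0.613 -0.032  0.092]
side core 0.77 [378.7, 184.5, 16.9, 21.2] [388. 195.] [0.724 0.125 0.04 ]
side nest 0.96 [314.0, 178.7, 96.5, 45.1] [355. 207.] [0.624 0.102 0.012]
side jig 0.91 [314.9, 177.4, 92.5, 49.2] [355. 207.] [0.621 0.071 0.03 ]
side strap 0.93 [327.5, 184.8, 58.0, 19.5] [352. 192.] [0.613 0.086 0.072]
side short_core 0.77 [354.3, 324.2, 34.0, 42.3] [370. 344.] [ 0.619 -0.415  0.02 ]
```

View pics/both.png

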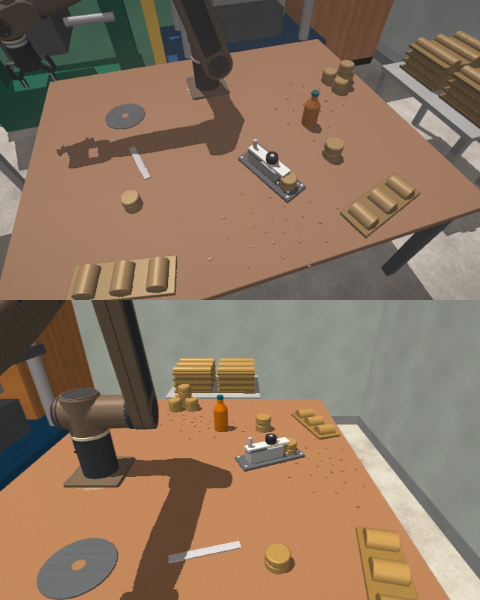

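The scene picture shows the jig at about (360,225), with post at (340,196), knob at (363,210) and core at (384,242). In the side picture the knob is at about (361,185) and the post at (333,189). The bottle and spare core stand beyond it. I'll triangulate next, then go above it for the wrist view.

```bash
python3 - <<'E'
from h import *
a=cv2.imread('pics/s0.png');b=cv2.imread('pics/d0.png')
def dark(im,x0,y0,x1,y1):
    g=im[y0:y1,x0:x1].max(2)<50; n,l,st,c=cv2.connectedComponentsWithStats(g.astype(np.uint8)); i=1+st[1:,4].argmax(); print(st[i]); return c[i]+[x0,y0]
ka=dark(a,345,195,380,222); kb=dark(b,345,172,378,197)
print(ka,kb)
def tri(p,q):
    o1,d1=ray('scene',p);o2,d2=ray('side',q)
    A=np.c_[d1,-d2]; s=np.linalg.lstsq(A,o2-o1,rcond=None)[0]; P=o1+d1*s[0];Q=o2+d2*s[1]; return (P+Q)/2,np.linalg.norm(P-Q)
print(tri(ka,kb))
print(tri((340,196),(333,189)))
s=sense();R=cv2.Rodrigues(np.array(camera_info('wrist')['rvec'],float))[0];print(R, ray('wrist',(320.01,200))[0], s['tcp_pos'])
E
```

```text
[10 14 15 10 81]
[  9  11  14   9 103]
[361.69135802 214.7654321 ] [360.58252427 187.26213592]
(array([0.64043772, 0.09929785, 0.07786866]), np.float64(0.007852555951458472))
(array([0.56044002, 0.06503629, 0.08743147]), np.float64(0.014199691587508369))
[[ 2.21459300e-01 -9.75169563e-01  3.20270774e-04]
 [-9.22382669e-01 -2.09364876e-01  3.24617560e-01]
 [-3.16490111e-01 -7.21849899e-02 -9.45845303e-01]] [ 0.23123178 -0.64042742  0.37518526] [ 0.14915445 -0.65830322  0.23133376]
```

```bash
python3 -m handwheel '[{"dx":-27,"dy":-27,"twist":-8.5},{"dx":-53,"dy":-54,"twist":-17},{"dx":-79,"dy":-81,"twist":-25.5},{"dx":-105,"dy":-108,"twist":-34},{"dx":-131,"dy":-135,"twist":-42.5},{"dx":-157,"dy":-162,"twist":-51},{"dx":-184,"dy":-189,"twist":-59.5},{"dx":-210,"dy":-216,"twist":-68}]'
python3 -m handwheel '[{"dx":15,"dy":-34,"twist":-8.5},{"dx":30,"dy":-69,"twist":-17},{"dx":46,"dy":-103,"twist":-25.5},{"dx":61,"dy":-138,"twist":-34},{"dx":76,"dy":-172,"twist":-42.5},{"dx":91,"dy":-207,"twist":-51},{"dx":107,"dy":-241,"twist":-59.5},{"dx":122,"dy":-276,"twist":-68}]'
python3 -m handwheel '[{"dx":38,"dy":1,"twist":-8.5},{"dx":75,"dy":2,"twist":-17},{"dx":113,"dy":3,"twist":-25.5},{"dx":150,"dy":4,"twist":-34},{"dx":188,"dy":5,"twist":-42.5},{"dx":226,"dy":7,"twist":-51},{"dx":263,"dy":8,"twist":-59.5},{"dx":301,"dy":9,"twist":-68}]'
python3 - <<'E'
from h import *
s=sense(); print(s['t'],s['q'],s['tcp_pos'],s['eef_rot'],s['force'],s['torque'])
im=save('wrist','w0')
for n,z in {'knob_axis':.09,'strap_post':.112,'core':.062,'strap':.072,'jig':.012}.items():
    for m in masks_of('wrist',n)[:2]:
        v,u=np.nonzero(m['pixels']); c=(u.mean(),v.mean()); print(n,round(m['conf'],2),m['bbox'],np.round(c),at_z('wrist',c,z).round(4))
E
```

```text
1.0 [-1.49802914e+00  2.86286562e-01  1.57670014e+00 -3.67948494e-06
  1.27858753e+00 -1.49986435e-01] [ 0.14915445 -0.65830322  0.23133376] [ 3.14158642e+00 -1.76924206e-05 -1.34804164e+00] [-0.4325191   0.79702926  0.51696332] [-0.01469195 -0.00305678 -0.02198711]validation failed for argument at $[0]...
validation failed for argument at $[0]...
validation failed for argument at $[0]...
```

View pics/w0.png

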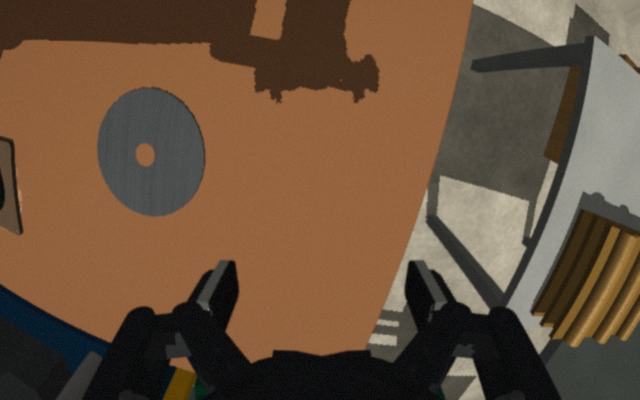

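The calls were refused, so rows probably need every field. The picture still shows the start view, with the disc at (150,150) and the fingers at the bottom. I'll try again with complete rows.

```bash
python3 -m handwheel '[{"dx":-27,"dy":-27,"dz":0,"twist":-8.5,"fingers":85},{"dx":-53,"dy":-54,"dz":0,"twist":-17,"fingers":85},{"dx":-79,"dy":-81,"dz":0,"twist":-25.5,"fingers":85},{"dx":-105,"dy":-108,"dz":0,"twist":-34,"fingers":85},{"dx":-131,"dy":-135,"dz":0,"twist":-42.5,"fingers":85},{"dx":-157,"dy":-162,"dz":0,"twist":-51,"fingers":85},{"dx":-184,"dy":-189,"dz":0,"twist":-59.5,"fingers":85},{"dx":-210,"dy":-216,"dz":0,"twist":-68,"fingers":85}]'
```

```text
t: 2.1
tcp_pos: [0.3141, -0.4044, 0.2315]
eef_rot: [3.141, -0.0, -0.155]
force: [1.6, 0.2, 0.3]
opening: 0.993
```

```bash
python3 -m handwheel '[{"dx":15,"dy":-34,"dz":0,"twist":-8.5,"fingers":85},{"dx":30,"dy":-69,"dz":0,"twist":-17,"fingers":85},{"dx":46,"dy":-103,"dz":0,"twist":-25.5,"fingers":85},{"dx":61,"dy":-138,"dz":0,"twist":-34,"fingers":85},{"dx":76,"dy":-172,"dz":0,"twist":-42.5,"fingers":85},{"dx":91,"dy":-207,"dz":0,"twist":-51,"fingers":85},{"dx":107,"dy":-241,"dz":0,"twist":-59.5,"fingers":85},{"dx":122,"dy":-276,"dz":0,"twist":-68,"fingers":85}]'
python3 -m handwheel '[{"dx":38,"dy":1,"dz":0,"twist":-8.5,"fingers":85},{"dx":75,"dy":2,"dz":0,"twist":-17,"fingers":85},{"dx":113,"dy":3,"dz":0,"twist":-25.5,"fingers":85},{"dx":150,"dy":4,"dz":0,"twist":-34,"fingers":85},{"dx":188,"dy":5,"dz":0,"twist":-42.5,"fingers":85},{"dx":226,"dy":7,"dz":0,"twist":-51,"fingers":85},{"dx":263,"dy":8,"dz":0,"twist":-59.5,"fingers":85},{"dx":301,"dy":9,"dz":0,"twist":-68,"fingers":85}]'
python3 - <<'E'
from h import *
im=save('wrist','w1')
s=sense(); print(s['t'],s['q'],s['tcp_pos'],s['eef_rot'],s['force'],s['torque'])
for n,z in {'knob_axis':.09,'strap_post':.112,'core':.062,'strap':.072,'jig':.012}.items():
    for m in masks_of('wrist',n)[:2]:
        v,u=np.nonzero(m['pixels']); c=(u.mean(),v.mean()); print(n,round(m['conf'],2),m['bbox'],np.round(c),at_z('wrist',c,z).round(4))
E
```

```text
t: 2.9
tcp_pos: [0.4789, -0.1516, 0.2317]
eef_rot: [3.141, -0.0, 1.032]
force: [1.2, -0.6, 0.4]
opening: 0.994
t: 3.7
tcp_pos: [0.6427, 0.1012, 0.2314]
eef_rot: [3.141, 0.0, 2.219]
force: [0.6, -0.8, -0.2]
opening: 0.994
3.75 [ 0.00590845  0.23733115  1.63615291  0.00383832  1.26529391 -2.22122983] [0.64457574 0.10562284 0.23126668] [ 3.13713578e+00 -1.21264783e-03  2.22599167e+00] [-1.12164637  1.08371875  0.47091406] [-0.005272    0.01594687 -0.00045088]
knob_axis 0.9 [265.7, 45.0, 126.5, 223.9] [325. 149.] [0.6122 0.0828 0.09  ]
strap_post 0.77 [290.0, 73.5, 76.7, 176.5] [331. 149.] [0.6052 0.0827 0.112 ]
core 0.73 [280.3, 216.9, 50.5, 54.1] [302. 251.] [0.7225 0.1318 0.062 ]
strap 0.74 [292.9, 74.6, 76.1, 174.0] [331. 148.] [0.6078 0.0852 0.072 ]
strap 0.34 [263.6, 44.4, 125.0, 224.4] [325. 150.] [0.613  0.0812 0.072 ]
jig 0.62 [263.4, 47.9, 130.1, 222.3] [325. 150.] [0.6207 0.0873 0.012 ]
```

View pics/w1.png

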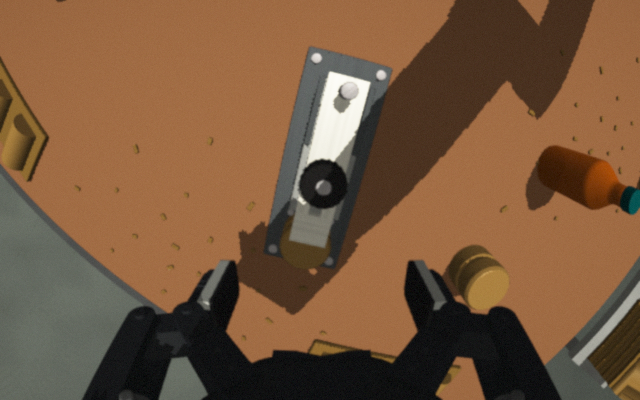

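The wrist view shows the knob top at about (323,185), the post top at (348,91), the strap, and the core under its front at (305,250).

```bash
python3 - <<'E'
from h import *
im=cv2.imread('pics/w1.png')
g=im[150:225,290:360].max(2)
n,l,st,c=cv2.connectedComponentsWithStats((g<70).astype(np.uint8)); i=1+st[1:,4].argmax(); print('knob',st[i],c[i]+[290,150])
m=(l==i).astype(np.uint8); cnt=max(cv2.findContours(m,0,1)[0],key=cv2.contourArea); print(cv2.minEnclosingCircle(cnt), cv2.fitEllipse(cv2.convexHull(cnt)))
cc=np.array(cv2.fitEllipse(cv2.convexHull(cnt))[0])+[290,150]
for z in(.102,.106): print(z,at_z('wrist',cc,z),at_z('wrist',(323,186),z))
P=at_z('wrist',(348,91),.112);print('post',P)
cv2.imwrite('pics/w1c.png',cv2.resize(im[40:280,240:400],(0,0),fx=2.5,fy=2.5,interpolation=2))
k=at_z('wrist',cc,.102)
print('d',np.hypot(*(k-P)[:2]),np.arctan2(*(k-P)[1::-1]))
for u in((316,58),(381,75),(272,248),(329,261)): print(at_z('wrist',u,.014))
E
```

```text
knob [   9    0   61   75 2531] [332.50019755 186.84630581]
((49.20904541015625, 35.001220703125), 40.209144592285156) ((42.685630798339844, 34.1181640625), (62.01515197753906, 86.28657531738281), 6.252440452575684)
0.102 [0.63020082 0.10269982 0.102     ] [0.63695223 0.09666568 0.102     ]
0.106 [0.62938321 0.10190242 0.106     ] [0.63603573 0.09595666 0.106     ]
post [0.5557467  0.06193418 0.112     ]
d 0.08488376754740028 0.5009425150286039
[0.5398442  0.01472593 0.014     ]
[0.50982264 0.08552081 0.014     ]
[0.76546991 0.10913421 0.014     ]
[0.73566808 0.18113874 0.014     ]
```

View pics/w1c.png

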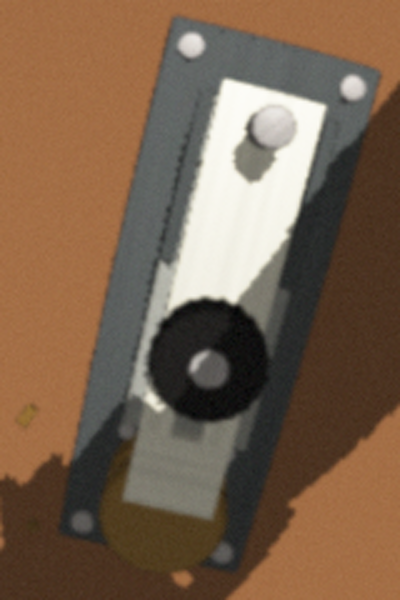

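The arm was still settling when that picture was taken, so I'll retake it at rest and fit the knob and post outlines.

```bash
cat > fit.py <<'E'
from h import *
from scipy.optimize import least_squares
def outline(name, rise, guess, show=True):
    s0=sense()['tcp_pos']; im=save('wrist',name); s1=sense(); print('pose',s0,s1['tcp_pos'],s1['eef_rot'],s1['q'][5])
    u0,v0=proj('wrist',[*guess,.095]); r=70
    x0,y0=int(u0-r),int(v0-r); g=cv2.GaussianBlur(im[max(y0,0):y0+2*r,x0:x0+2*r].max(2),(3,3),0); y0=max(y0,0)
    return im
def cyl(x,y,rad,z0,z1):
    a=np.linspace(0,2*np.pi,60); P=[proj('wrist',[x+rad*np.cos(t),y+rad*np.sin(t),z]) for z in(z0,z1) for t in a]
    return cv2.convexHull(np.array(P,np.float32))
def draw(im,x,y,rise,psi,name,sc=2.5,box=None,back=0):
    o=cv2.resize(im[:,:,::-1],(0,0),fx=sc,fy=sc,interpolation=2)
    for h in (cyl(x,y,.022,.074+rise,.102+rise),cyl(x,y,.022,.102+rise,.102+rise),cyl(x-(.09+back)*np.cos(psi),y-(.09+back)*np.sin(psi),.008,.112,.112)):
        cv2.polylines(o,[np.int32(h*sc)],True,(0,0,255),1)
    c=[int(b*sc) for b in box]; cv2.imwrite(f'pics/{name}.png',o[c[1]:c[3],c[0]:c[2]])
E
python3 - <<'E'
from fit import *
im=outline('w2',0,(.636,.096))
import math
for u in((316,58),(381,75)): pass
# gradient score fit: maximise mean outward brightness step along outline
g=cv2.GaussianBlur(im.astype(np.float32).mean(2),(3,3),0)
def samp(h): 
    h=h.reshape(-1,2); return cv2.remap(g,h[:,0:1].astype(np.float32),h[:,1:2].astype(np.float32),1).mean()
def score(x,y,r): return samp(cyl(x,y,.0235,.074+r,.102+r))-samp(cyl(x,y,.0205,.074+r,.102+r))
best=sorted(((score(x,y,r),x,y,r) for x in np.arange(.626,.649,.001) for y in np.arange(.086,.108,.001) for r in(0,.003,.006)),reverse=True)[:5]
print(np.round(best,4))
_,x,y,r=best[0]
P=[]
draw(im,x,y,r,.40,'w2c',box=(240,30,420,270))
for z in(.112,): 
    def ps(px,py): return samp(cyl(px,py,.0068,z,z))-samp(cyl(px,py,.0095,z,z))
    b=max((ps(px,py),px,py) for px in np.arange(.545,.566,.0005) for py in np.arange(.05,.072,.0005)); print('post',b,'knob-post',np.hypot(x-b[1],y-b[2]),math.atan2(y-b[2],x-b[1]))
E
```

```text
pose [0.64151353 0.09907378 0.23120066] [0.64151613 0.09878843 0.2313693 ] [-3.14121651e+00  8.25081508e-05  2.21065505e+00] -2.213742660826623Traceback (most recent call last):
  File "<stdin>", line 10, in <module>
  File "<stdin>", line 10, in <genexpr>
  File "<stdin>", line 9, in score
  File "fit.py", line 9, in cyl
    a=np.linspace(0,2*np.pi,60); P=[proj('wrist',[x+rad*np.cos(t),y+rad*np.sin(t),z]) for z in(z0,z1) for t in a]
                                    ~~~~^^^^^^^^^^^^^^^^^^^^^^^^^^^^^^^^^^^^^^^^^^^^^
  File "h.py", line 15, in proj
    c=camera_info(cam); K=np.array(c['camera_matrix']); R=cv2.Rodrigues(np.array(c['rvec'],float))[0]; t=np.array(c['tvec'],float).ravel()
ValueError: time passes only in moves, steps and waits
```

```bash
cat > fit.py <<'E'
from h import *
import pickle, math
def shot(name):
    c=camera_info('wrist'); im=save('wrist',name); s=sense(); pickle.dump((c,s),open(f'pics/{name}.pkl','wb'))
    print('t',s['t'],'tcp',np.round(s['tcp_pos'],4),'yaw',round(s['eef_rot'][2],4),'q6',round(s['q'][5],3))
class V:
    def __init__(s,name,c=None):
        s.c=c or pickle.load(open(f'pics/{name}.pkl','rb'))[0]; s.im=cv2.imread(f'pics/{name}.png')
        s.g=cv2.GaussianBlur(s.im.astype(np.float32).mean(2),(3,3),0)
        s.K=np.array(s.c['camera_matrix']); s.R=cv2.Rodrigues(np.array(s.c['rvec'],float))[0]; s.t=np.array(s.c['tvec'],float).ravel()
    def proj(s,P):
        p=np.atleast_2d(P)@s.R.T+s.t; n=np.hypot(p[:,0],p[:,1]); k=np.arctan2(n,p[:,2])/n
        return np.c_[s.K[0,0]*k*p[:,0]+s.K[0,2],s.K[1,1]*k*p[:,1]+s.K[1,2]].astype(np.float32)
    def cyl(s,x,y,rad,*zs):
        a=np.linspace(0,2*np.pi,60); return cv2.convexHull(s.proj(np.vstack([np.c_[x+rad*np.cos(a),y+rad*np.sin(a),0*a+z] for z in zs])))
    def samp(s,h):
        h=h.reshape(-1,2); return cv2.remap(s.g,h[:,0:1].copy(),h[:,1:2].copy(),1).mean()
    def knob(s,g,r=.012):
        f=lambda x,y,q:s.samp(s.cyl(x,y,.0235,.074+q,.102+q))-s.samp(s.cyl(x,y,.0205,.074+q,.102+q))
        return max((f(x,y,q),x,y,q) for x in np.arange(g[0]-r,g[0]+r,.001) for y in np.arange(g[1]-r,g[1]+r,.001) for q in(0,.002,.004,.006))
    def post(s,g,r=.01):
        f=lambda x,y:s.samp(s.cyl(x,y,.0068,.112))-s.samp(s.cyl(x,y,.0095,.112))
        return max((f(x,y),x,y) for x in np.arange(g[0]-r,g[0]+r,.0005) for y in np.arange(g[1]-r,g[1]+r,.0005))
    def draw(s,hulls,name,box,sc=2.5):
        o=cv2.resize(s.im,(0,0),fx=sc,fy=sc,interpolation=2)
        for h in hulls: cv2.polylines(o,[np.int32(h*sc)],True,(0,0,255),1)
        c=[int(b*sc) for b in box]; cv2.imwrite(f'pics/{name}.png',o[c[1]:c[3],c[0]:c[2]])
E
python3 - <<'E'
from fit import *
v=V('w2',camera_info('wrist'))
k=v.knob((.636,.096)); p=v.post((.555,.061)); print('knob',np.round(k,4),'post',np.round(p,4),np.hypot(k[1]-p[1],k[2]-p[2]),math.atan2(k[2]-p[2],k[1]-p[1]))
_,x,y,r=k
v.draw([v.cyl(x,y,.022,.074+r,.102+r),v.cyl(x,y,.022,.102+r),v.cyl(p[1],p[2],.008,.112)],'w2c',(240,30,420,270))
E
```

```text
knob [76.4567  0.639   0.099   0.    ] post [52.0779  0.5485  0.069 ] 0.09534280256002582 0.32009218112422677
```

View pics/w2c.png

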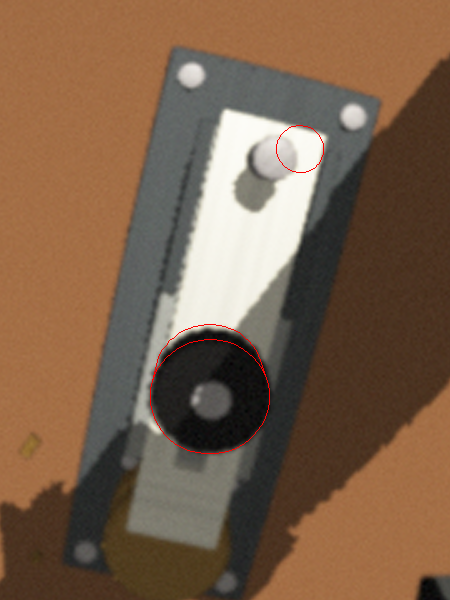

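The knob fits to within about 1–2 mm. The post fit snapped to the strap, and the post is really at (349,93). I'll compute its position and the descent.

```bash
python3 - <<'E'
from fit import *
p=at_z('wrist',(349.2,93.2),.112);h=[at_z('wrist',(324.8,190),z) for z in(.102,.106)]
print(p,h,[ (np.hypot(*(q-p)[:2]),math.atan2(*(q-p)[1::-1])) for q in h])
for q in (((190,75),(353,117)),((86,552),(227,581))):
    m=[at_z('wrist',(u/2.5+240,w/2.5+30),.014) for u,w in q]; print(np.mean(m,0)); d=m[1]-m[0]; print('yaw',math.atan2(-d[0],d[1]))
print(at_z('wrist',(166/2.5+240,540/2.5+30),.062))
E
```

```text
[0.5566161  0.06364108 0.112     ] [array([0.63908556, 0.10006419, 0.102     ]), array([0.63813723, 0.09930193, 0.106     ])] [(np.float64(0.09015462116986182), 0.41589326094350276), (np.float64(0.08897972080187405), 0.41236262217071884)]
[0.52656485 0.05136585 0.014     ]
yaw 0.4046229130853944
[0.7516471  0.14895767 0.014     ]
yaw 0.41514904303453204
[0.71403226 0.13077195 0.062     ]
```

```bash
python3 -m handwheel '[{"dx":1,"dy":-1,"dz":20,"twist":0,"fingers":85},{"dx":2,"dy":-2,"dz":45,"twist":0,"fingers":85},{"dx":2,"dy":-2,"dz":70,"twist":0,"fingers":85},{"dx":2,"dy":-2,"dz":95,"twist":0,"fingers":85},{"dx":2,"dy":-2,"dz":115,"twist":0,"fingers":85},{"dx":2,"dy":-2,"dz":126,"twist":0,"fingers":85},{"dx":2,"dy":-2,"dz":126,"twist":0,"fingers":85},{"dx":2,"dy":-2,"dz":126,"twist":0,"fingers":85}]' 20
python3 - <<'E'
from fit import *
shot('w3'); v=V('w3')
v.draw([v.cyl(.639,.0995,.022,.074,.102),v.cyl(.639,.0995,.022,.104),v.cyl(.5566,.0636,.008,.112)],'w3c',(130,20,510,400),1.5)
E
```

```text
t: 4.85
tcp_pos: [0.6396, 0.0997, 0.1063]
eef_rot: [3.141, 0.001, 2.212]
force: [-0.2, 0.1, -0.1]
opening: 0.993
t 4.9 tcp [0.6401 0.0998 0.107 ] yaw 2.2119 q6 -2.214
```

View pics/w3c.png

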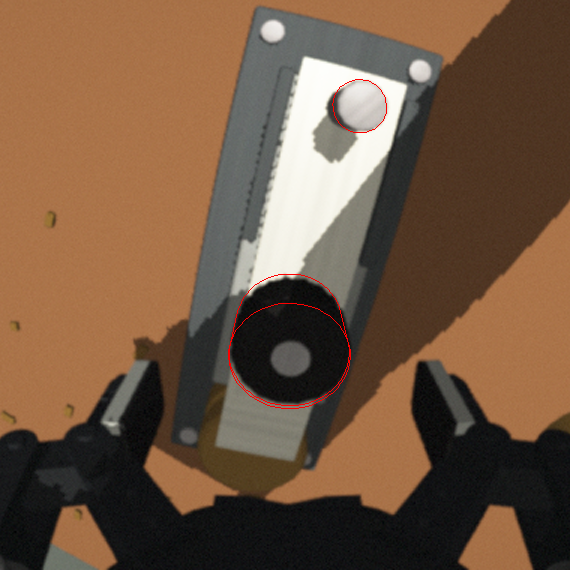

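The outlines of knob (crop centre 290,350) and post match, and the knob sits centred between the pads (162 and 415). I'll descend and close to just short of contact.

```bash
python3 -m handwheel '[{"dx":0,"dy":0,"dz":10,"twist":0,"fingers":85},{"dx":0,"dy":0,"dz":20,"twist":0,"fingers":85},{"dx":0,"dy":0,"dz":28,"twist":0,"fingers":85},{"dx":0,"dy":0,"dz":33,"twist":0,"fingers":60},{"dx":0,"dy":0,"dz":33,"twist":0,"fingers":52},{"dx":0,"dy":0,"dz":33,"twist":0,"fingers":50},{"dx":0,"dy":0,"dz":33,"twist":0,"fingers":50},{"dx":0,"dy":0,"dz":33,"twist":0,"fingers":50}]' 20
python3 - <<'E'
from fit import *
s=sense(); print(s['force'],s['torque'],s['opening']*85.4)
shot('w4'); v=V('w4'); v.draw([],'w4c',(180,100,460,400),2)
E
```

```text
t: 5.7
tcp_pos: [0.6395, 0.1002, 0.0729]
eef_rot: [3.141, 0.001, 2.213]
force: [-0.1, 0.6, 0.1]
opening: 0.584
[-0.05467778  0.58880218  0.14298224] [-0.01015372 -0.0253195  -0.00692037] 49.89349413657286
t 5.75 tcp [0.6395 0.1002 0.0729] yaw 2.2125 q6 -2.214
```

View pics/w4c.png

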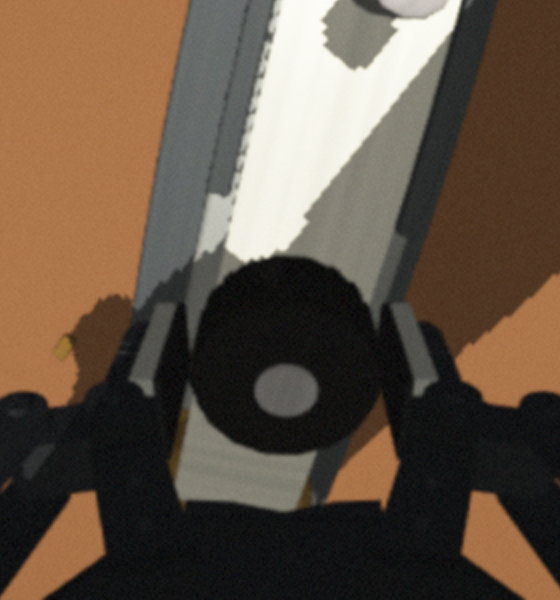

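Now the knob sits between both pads with roughly equal gaps. I'll close gently while watching force.

```bash
python3 -m handwheel '[{"dx":0,"dy":0,"dz":0,"twist":0,"fingers":48},{"dx":0,"dy":0,"dz":0,"twist":0,"fingers":47},{"dx":0,"dy":0,"dz":0,"twist":0,"fingers":46},{"dx":0,"dy":0,"dz":0,"twist":0,"fingers":45.5},{"dx":0,"dy":0,"dz":0,"twist":0,"fingers":45},{"dx":0,"dy":0,"dz":0,"twist":0,"fingers":44.5},{"dx":0,"dy":0,"dz":0,"twist":0,"fingers":44.5},{"dx":0,"dy":0,"dz":0,"twist":0,"fingers":44.5}]' 20
python3 -c "
from h import *
s=sense(); print(s['force'],s['torque'],s['opening']*85.4)"
```

```text
t: 6.55
tcp_pos: [0.639, 0.1003, 0.0724]
eef_rot: [-3.141, -0.0, 2.212]
force: [0.3, 0.4, 1.0]
opening: 0.522
[0.28602183 0.36823648 0.96794614] [0.05000272 0.09961038 0.01047598] 44.554252808746384
```

```bash
python3 -m handwheel '[{"dx":0,"dy":0,"dz":0,"twist":0,"fingers":44},{"dx":0,"dy":0,"dz":0,"twist":0,"fingers":43.5},{"dx":0,"dy":0,"dz":0,"twist":0,"fingers":43},{"dx":0,"dy":0,"dz":0,"twist":0,"fingers":42},{"dx":0,"dy":0,"dz":0,"twist":0,"fingers":42},{"dx":0,"dy":0,"dz":0,"twist":0,"fingers":42},{"dx":0,"dy":0,"dz":0,"twist":0,"fingers":42},{"dx":0,"dy":0,"dz":0,"twist":0,"fingers":42}]' 20
python3 -c "
from h import *
s=sense(); print(s['force'],s['torque'],s['opening']*85.4)"
```

```text
t: 7.35
tcp_pos: [0.6389, 0.1005, 0.0725]
eef_rot: [-3.141, -0.001, 2.212]
force: [-3.6, 2.7, 4.4]
opening: 0.511
[-3.56467964  2.66172049  4.37317712] [0.49710815 0.65695549 0.00674742] 43.63769497674986
```

```bash
python3 -m handwheel '[{"dx":0.2,"dy":0,"dz":-0.2,"twist":0,"fingers":42},{"dx":0.4,"dy":-0.1,"dz":-0.3,"twist":0,"fingers":42},{"dx":0.5,"dy":-0.2,"dz":-0.4,"twist":0,"fingers":42},{"dx":0.5,"dy":-0.2,"dz":-0.4,"twist":0,"fingers":42},{"dx":0.5,"dy":-0.2,"dz":-0.4,"twist":0,"fingers":42},{"dx":0.5,"dy":-0.2,"dz":-0.4,"twist":0,"fingers":42},{"dx":0.5,"dy":-0.2,"dz":-0.4,"twist":0,"fingers":42},{"dx":0.5,"dy":-0.2,"dz":-0.4,"twist":0,"fingers":42}]' 20
python3 -c "
from h import *
s=sense(); print(s['tcp_pos'],s['force'],s['torque'],s['opening']*85.4)"
```

```text
t: 8.15
tcp_pos: [0.6389, 0.1004, 0.0726]
eef_rot: [3.141, 0.0, 2.212]
force: [0.5, 2.8, 0.3]
opening: 0.506
[0.63885814 0.10043323 0.07257703] [0.47697788 2.76880606 0.29155339] [ 0.46241137 -0.00759886 -0.02083379] 43.214652593684086
```

```bash
python3 -m handwheel '[{"dx":0,"dy":0,"dz":-0.1,"twist":3,"fingers":42},{"dx":0,"dy":0,"dz":-0.2,"twist":7,"fingers":42},{"dx":0,"dy":0,"dz":-0.4,"twist":12,"fingers":42},{"dx":0,"dy":0,"dz":-0.6,"twist":17,"fingers":42},{"dx":0,"dy":0,"dz":-0.7,"twist":22,"fingers":42},{"dx":0,"dy":0,"dz":-0.9,"twist":26,"fingers":42},{"dx":0,"dy":0,"dz":-1,"twist":30,"fingers":42},{"dx":0,"dy":0,"dz":-1,"twist":30,"fingers":42}]' 20
python3 -c "
from h import *
s=sense(); print(s['tcp_pos'],s['force'],s['torque'],s['opening']*85.4,s['joint_torque'])"
```

```text
t: 8.95
tcp_pos: [0.639, 0.1002, 0.0736]
eef_rot: [3.141, 0.001, 1.689]
force: [0.5, 1.9, -1.0]
opening: 0.509
[0.63900294 0.10016645 0.07359553] [ 0.52350068  1.87928239 -1.04812307] [ 0.31047736 -0.11625152 -0.07626887] 43.4940491452697 [ -0.81415683 -40.84982514 -25.2599448   -0.39957334   0.1558838
   0.10324278]
```

```bash
python3 -m handwheel '[{"dx":0,"dy":0,"dz":-0.1,"twist":3,"fingers":42},{"dx":0,"dy":0,"dz":-0.2,"twist":7,"fingers":42},{"dx":0,"dy":0,"dz":-0.4,"twist":11,"fingers":42},{"dx":0,"dy":0,"dz":-0.5,"twist":15,"fingers":42},{"dx":0,"dy":0,"dz":-0.6,"twist":19,"fingers":42},{"dx":0,"dy":0,"dz":-0.8,"twist":23,"fingers":42},{"dx":0,"dy":0,"dz":-0.9,"twist":27,"fingers":42},{"dx":0,"dy":0,"dz":-1,"twist":31,"fingers":42}]' 20
python3 -c "
from h import *
s=sense(); print(s['tcp_pos'],s['force'],s['torque'],s['opening']*85.4,s['joint_torque'][5])"
```

```text
t: 9.75
tcp_pos: [0.639, 0.0998, 0.0746]
eef_rot: [3.14, 0.001, 1.148]
force: [0.6, 1.0, -0.9]
opening: 0.504
[0.63898575 0.0997759  0.07461474] [ 0.64791286  0.97692031 -0.93145104] [ 0.17553058 -0.05975936  0.10235069] 43.07866990797742 -0.205070860683918
```

```bash
cat > chk.py <<'E'
from plant import *
import sys
s=sense(); f,t=s['force'],s['torque']
print('CHK t%.2f yaw %.3f z %.4f F %.1f %.1f %.1f tz %.3f j6 %.3f op %.2f'%(s['t'],s['eef_rot'][2],s['tcp_pos'][2],*f,t[2],s['joint_torque'][5],s['opening']*85.4))
sys.exit(abs(t[2])>.24 or max(map(abs,f))>6)
E
python3 -m handwheel '[{"dx":0,"dy":0,"dz":0,"twist":1,"fingers":42},{"dx":0,"dy":0,"dz":-0.1,"twist":2,"fingers":42},{"dx":0,"dy":0,"dz":-0.1,"twist":3,"fingers":42},{"dx":0,"dy":0,"dz":-0.1,"twist":4,"fingers":42},{"dx":0,"dy":0,"dz":-0.2,"twist":5,"fingers":42},{"dx":0,"dy":0,"dz":-0.2,"twist":6,"fingers":42},{"dx":0,"dy":0,"dz":-0.2,"twist":7,"fingers":42},{"dx":0,"dy":0,"dz":-0.3,"twist":8,"fingers":42}]' >/dev/null; python3 chk.py && 
python3 -m handwheel '[{"dx":0,"dy":0,"dz":0,"twist":1,"fingers":42},{"dx":0,"dy":0,"dz":-0.1,"twist":2,"fingers":42},{"dx":0,"dy":0,"dz":-0.1,"twist":3,"fingers":42},{"dx":0,"dy":0,"dz":-0.1,"twist":4,"fingers":42},{"dx":0,"dy":0,"dz":-0.2,"twist":5,"fingers":42},{"dx":0,"dy":0,"dz":-0.2,"twist":5.5,"fingers":42},{"dx":0,"dy":0,"dz":-0.2,"twist":6,"fingers":42},{"dx":0,"dy":0,"dz":-0.2,"twist":6.5,"fingers":42}]' >/dev/null; python3 chk.py && 
python3 -m handwheel '[{"dx":0,"dy":0,"dz":0,"twist":1,"fingers":42},{"dx":0,"dy":0,"dz":-0.1,"twist":2,"fingers":42},{"dx":0,"dy":0,"dz":-0.1,"twist":3,"fingers":42},{"dx":0,"dy":0,"dz":-0.1,"twist":4,"fingers":42},{"dx":0,"dy":0,"dz":-0.2,"twist":5,"fingers":42},{"dx":0,"dy":0,"dz":-0.2,"twist":5.5,"fingers":42},{"dx":0,"dy":0,"dz":-0.2,"twist":6,"fingers":42},{"dx":0,"dy":0,"dz":-0.2,"twist":6.5,"fingers":42}]' >/dev/null; python3 chk.py
```

```text
CHK t10.55 yaw 1.007 z 0.0749 F 1.7 -4.2 -2.3 tz 0.150 j6 0.059 op 43.18
CHK t10.55 yaw 1.007 z 0.0749 F 1.7 -4.2 -2.3 tz 0.150 j6 0.059 op 43.18
CHK t10.55 yaw 1.007 z 0.0749 F 1.7 -4.2 -2.3 tz 0.150 j6 0.059 op 43.18False
False
False
```

```bash
sed -i 's/sys.exit(\(.*\))$/sys.exit(int(\1))/' chk.py
python3 -m handwheel '[{"dx":0,"dy":0,"dz":0,"twist":1,"fingers":42},{"dx":0,"dy":0.1,"dz":0,"twist":2,"fingers":42},{"dx":-0.1,"dy":0.2,"dz":0,"twist":3,"fingers":42},{"dx":-0.2,"dy":0.3,"dz":0,"twist":4,"fingers":42},{"dx":-0.2,"dy":0.3,"dz":0,"twist":5,"fingers":42},{"dx":-0.2,"dy":0.3,"dz":-0.1,"twist":5.5,"fingers":42},{"dx":-0.2,"dy":0.3,"dz":-0.1,"twist":6,"fingers":42},{"dx":-0.2,"dy":0.3,"dz":-0.1,"twist":6.5,"fingers":42}]' >/dev/null; python3 chk.py && 
python3 -m handwheel '[{"dx":0,"dy":0,"dz":0,"twist":1,"fingers":42},{"dx":0,"dy":0,"dz":-0.1,"twist":2,"fingers":42},{"dx":0,"dy":0,"dz":-0.1,"twist":3,"fingers":42},{"dx":0,"dy":0,"dz":-0.1,"twist":4,"fingers":42},{"dx":0,"dy":0,"dz":-0.2,"twist":5,"fingers":42},{"dx":0,"dy":0,"dz":-0.2,"twist":5.5,"fingers":42},{"dx":0,"dy":0,"dz":-0.2,"twist":6,"fingers":42},{"dx":0,"dy":0,"dz":-0.2,"twist":6.5,"fingers":42}]' >/dev/null; python3 chk.py
```

```text
CHK t11.35 yaw 0.894 z 0.0751 F 1.5 -4.8 -1.9 tz 0.126 j6 0.106 op 43.41
CHK t12.15 yaw 0.780 z 0.0754 F 2.6 -5.3 -2.4 tz 0.167 j6 0.106 op 43.53
```

```bash

python3 -m handwheel '[{"dx":0,"dy":0.2,"dz":0,"twist":0,"fingers":42},{"dx":-0.1,"dy":0.3,"dz":0,"twist":0,"fingers":42},{"dx":-0.1,"dy":0.4,"dz":0.1,"twist":0,"fingers":42},{"dx":-0.2,"dy":0.5,"dz":0.1,"twist":0.5,"fingers":42},{"dx":-0.2,"dy":0.5,"dz":0.1,"twist":1,"fingers":42},{"dx":-0.2,"dy":0.5,"dz":0.1,"twist":1.5,"fingers":42},{"dx":-0.2,"dy":0.5,"dz":0.1,"twist":2,"fingers":42},{"dx":-0.2,"dy":0.5,"dz":0.1,"twist":3,"fingers":42}]'; python3 chk.py
```

```text
t: 12.95
tcp_pos: [0.6388, 0.0997, 0.0753]
eef_rot: [-3.141, 0.001, 0.728]
force: [-0.7, -3.9, 0.9]
opening: 0.504
CHK t12.95 yaw 0.728 z 0.0753 F -0.7 -3.9 0.9 tz 0.145 j6 0.042 op 43.07
```

```bash

python3 -m handwheel '[{"dx":-0.1,"dy":0.1,"dz":0,"twist":1,"fingers":42},{"dx":-0.2,"dy":0.2,"dz":-0.1,"twist":2,"fingers":42},{"dx":-0.3,"dy":0.2,"dz":-0.1,"twist":3,"fingers":42},{"dx":-0.3,"dy":0.2,"dz":-0.1,"twist":4,"fingers":42},{"dx":-0.3,"dy":0.2,"dz":-0.2,"twist":5,"fingers":42},{"dx":-0.3,"dy":0.2,"dz":-0.2,"twist":5.5,"fingers":42},{"dx":-0.3,"dy":0.2,"dz":-0.2,"twist":6,"fingers":42},{"dx":-0.3,"dy":0.2,"dz":-0.2,"twist":6.5,"fingers":42}]' >/dev/null; python3 chk.py && 
python3 -m handwheel '[{"dx":0,"dy":0,"dz":0,"twist":1,"fingers":42},{"dx":0,"dy":0,"dz":-0.1,"twist":2,"fingers":42},{"dx":0,"dy":0,"dz":-0.1,"twist":3,"fingers":42},{"dx":0,"dy":0,"dz":-0.1,"twist":4,"fingers":42},{"dx":0,"dy":0,"dz":-0.2,"twist":5,"fingers":42},{"dx":0,"dy":0,"dz":-0.2,"twist":5.5,"fingers":42},{"dx":0,"dy":0,"dz":-0.2,"twist":6,"fingers":42},{"dx":0,"dy":0,"dz":-0.2,"twist":6.5,"fingers":42}]' >/dev/null; python3 chk.py
```

```text
CHK t13.75 yaw 0.615 z 0.0755 F -2.4 -1.0 2.1 tz 0.154 j6 0.114 op 43.28
CHK t14.55 yaw 0.501 z 0.0756 F -3.6 -0.9 4.4 tz 0.110 j6 0.117 op 43.44
```

```bash

python3 -m handwheel '[{"dx":-0.1,"dy":0,"dz":-0.2,"twist":1,"fingers":42},{"dx":-0.2,"dy":0,"dz":-0.3,"twist":2,"fingers":42},{"dx":-0.3,"dy":0,"dz":-0.4,"twist":3,"fingers":42},{"dx":-0.3,"dy":0,"dz":-0.5,"twist":4,"fingers":42},{"dx":-0.3,"dy":0,"dz":-0.5,"twist":5,"fingers":42},{"dx":-0.3,"dy":0,"dz":-0.5,"twist":5.5,"fingers":42},{"dx":-0.3,"dy":0,"dz":-0.6,"twist":6,"fingers":42},{"dx":-0.3,"dy":0,"dz":-0.6,"twist":6.5,"fingers":42}]' >/dev/null; python3 chk.py && 
python3 -m handwheel '[{"dx":0,"dy":0,"dz":-0.1,"twist":1,"fingers":42},{"dx":0,"dy":0,"dz":-0.1,"twist":2,"fingers":42},{"dx":0,"dy":0,"dz":-0.1,"twist":3,"fingers":42},{"dx":0,"dy":0,"dz":-0.2,"twist":4,"fingers":42},{"dx":0,"dy":0,"dz":-0.2,"twist":5,"fingers":42},{"dx":0,"dy":0,"dz":-0.2,"twist":5.5,"fingers":42},{"dx":0,"dy":0,"dz":-0.3,"twist":6,"fingers":42},{"dx":0,"dy":0,"dz":-0.3,"twist":6.5,"fingers":42}]' >/dev/null; python3 chk.py
```

```text
CHK t15.35 yaw 0.388 z 0.0760 F -2.3 2.7 1.0 tz 0.142 j6 0.109 op 43.13
CHK t16.15 yaw 0.274 z 0.0763 F -1.8 2.4 -2.4 tz 0.197 j6 0.105 op 43.34
```

```bash

python3 -m handwheel '[{"dx":0,"dy":0,"dz":0,"twist":1,"fingers":42},{"dx":0,"dy":-0.1,"dz":0,"twist":2,"fingers":42},{"dx":0,"dy":-0.2,"dz":0,"twist":3,"fingers":42},{"dx":0,"dy":-0.2,"dz":0,"twist":4,"fingers":42},{"dx":-0.1,"dy":-0.2,"dz":0,"twist":5,"fingers":42},{"dx":-0.1,"dy":-0.2,"dz":-0.1,"twist":5.5,"fingers":42},{"dx":-0.1,"dy":-0.2,"dz":-0.1,"twist":6,"fingers":42},{"dx":-0.1,"dy":-0.2,"dz":-0.1,"twist":6.5,"fingers":42}]' >/dev/null; python3 chk.py && 
python3 -m handwheel '[{"dx":0,"dy":0,"dz":-0.1,"twist":1,"fingers":42},{"dx":0,"dy":0,"dz":-0.1,"twist":2,"fingers":42},{"dx":0,"dy":0,"dz":-0.1,"twist":3,"fingers":42},{"dx":0,"dy":0,"dz":-0.2,"twist":4,"fingers":42},{"dx":0,"dy":0,"dz":-0.2,"twist":5,"fingers":42},{"dx":0,"dy":0,"dz":-0.2,"twist":5.5,"fingers":42},{"dx":0,"dy":0,"dz":-0.2,"twist":6,"fingers":42},{"dx":0,"dy":0,"dz":-0.2,"twist":6.5,"fingers":42}]' >/dev/null; python3 chk.py
```

```text
CHK t16.95 yaw 0.161 z 0.0766 F -2.1 1.9 -2.6 tz 0.185 j6 0.104 op 43.01
CHK t17.75 yaw 0.048 z 0.0768 F -1.9 1.5 -1.9 tz 0.198 j6 0.104 op 43.16
```

Stable. I'll keep going in the same careful steps.

```bash

python3 -m handwheel '[{"dx":0,"dy":0,"dz":0,"twist":1,"fingers":42},{"dx":0,"dy":0,"dz":0,"twist":2,"fingers":42},{"dx":-0.1,"dy":-0.1,"dz":-0.1,"twist":3,"fingers":42},{"dx":-0.1,"dy":-0.1,"dz":-0.1,"twist":4,"fingers":42},{"dx":-0.1,"dy":-0.1,"dz":-0.1,"twist":5,"fingers":42},{"dx":-0.1,"dy":-0.1,"dz":-0.1,"twist":5.5,"fingers":42},{"dx":-0.1,"dy":-0.1,"dz":-0.1,"twist":6,"fingers":42},{"dx":-0.1,"dy":-0.1,"dz":-0.1,"twist":6.5,"fingers":42}]' >/dev/null; python3 chk.py && 
python3 -m handwheel '[{"dx":0,"dy":0,"dz":-0.1,"twist":1,"fingers":42},{"dx":0,"dy":0,"dz":-0.1,"twist":2,"fingers":42},{"dx":0,"dy":0,"dz":-0.1,"twist":3,"fingers":42},{"dx":0,"dy":0,"dz":-0.2,"twist":4,"fingers":42},{"dx":0,"dy":0,"dz":-0.2,"twist":5,"fingers":42},{"dx":0,"dy":0,"dz":-0.2,"twist":5.5,"fingers":42},{"dx":0,"dy":0,"dz":-0.2,"twist":6,"fingers":42},{"dx":0,"dy":0,"dz":-0.2,"twist":6.5,"fingers":42}]' >/dev/null; python3 chk.py && 
python3 -m handwheel '[{"dx":0,"dy":0,"dz":-0.1,"twist":1,"fingers":42},{"dx":0,"dy":0,"dz":-0.1,"twist":2,"fingers":42},{"dx":0,"dy":0,"dz":-0.1,"twist":3,"fingers":42},{"dx":0,"dy":0,"dz":-0.2,"twist":4,"fingers":42},{"dx":0,"dy":0,"dz":-0.2,"twist":5,"fingers":42},{"dx":0,"dy":0,"dz":-0.2,"twist":5.5,"fingers":42},{"dx":0,"dy":0,"dz":-0.2,"twist":6,"fingers":42},{"dx":0,"dy":0,"dz":-0.2,"twist":6.5,"fingers":42}]' >/dev/null; python3 chk.py
```

```text
CHK t18.55 yaw -0.066 z 0.0770 F -2.5 1.0 -1.6 tz 0.161 j6 0.106 op 43.52
CHK t19.35 yaw -0.179 z 0.0771 F -3.5 1.0 -0.7 tz 0.133 j6 0.109 op 43.42
CHK t20.15 yaw -0.293 z 0.0773 F -5.1 0.6 0.2 tz 0.157 j6 0.110 op 43.21
```

```bash

python3 -m handwheel '[{"dx":-0.2,"dy":0,"dz":0,"twist":1,"fingers":42},{"dx":-0.3,"dy":0,"dz":-0.1,"twist":2,"fingers":42},{"dx":-0.4,"dy":0,"dz":-0.1,"twist":3,"fingers":42},{"dx":-0.5,"dy":0.1,"dz":-0.1,"twist":4,"fingers":42},{"dx":-0.5,"dy":0.1,"dz":-0.2,"twist":5,"fingers":42},{"dx":-0.5,"dy":0.1,"dz":-0.2,"twist":5.5,"fingers":42},{"dx":-0.5,"dy":0.1,"dz":-0.2,"twist":6,"fingers":42},{"dx":-0.5,"dy":0.1,"dz":-0.2,"twist":6.5,"fingers":42}]' >/dev/null; python3 chk.py && 
python3 -m handwheel '[{"dx":0,"dy":0,"dz":-0.1,"twist":1,"fingers":42},{"dx":0,"dy":0,"dz":-0.1,"twist":2,"fingers":42},{"dx":0,"dy":0,"dz":-0.1,"twist":3,"fingers":42},{"dx":0,"dy":0,"dz":-0.2,"twist":4,"fingers":42},{"dx":0,"dy":0,"dz":-0.2,"twist":5,"fingers":42},{"dx":0,"dy":0,"dz":-0.2,"twist":5.5,"fingers":42},{"dx":0,"dy":0,"dz":-0.2,"twist":6,"fingers":42},{"dx":0,"dy":0,"dz":-0.2,"twist":6.5,"fingers":42}]' >/dev/null; python3 chk.py
```

```text
CHK t20.95 yaw -0.406 z 0.0776 F -2.4 -0.1 -1.1 tz 0.128 j6 0.107 op 43.29
CHK t21.75 yaw -0.520 z 0.0778 F -2.0 -0.9 -0.7 tz 0.151 j6 0.106 op 43.00
```

```bash

python3 -m handwheel '[{"dx":0,"dy":0,"dz":0,"twist":1,"fingers":42},{"dx":0,"dy":0,"dz":-0.1,"twist":2,"fingers":42},{"dx":-0.1,"dy":0.1,"dz":-0.1,"twist":3,"fingers":42},{"dx":-0.1,"dy":0.1,"dz":-0.1,"twist":4,"fingers":42},{"dx":-0.1,"dy":0.1,"dz":-0.1,"twist":5,"fingers":42},{"dx":-0.1,"dy":0.1,"dz":-0.2,"twist":5.5,"fingers":42},{"dx":-0.1,"dy":0.1,"dz":-0.2,"twist":6,"fingers":42},{"dx":-0.1,"dy":0.1,"dz":-0.2,"twist":6.5,"fingers":42}]' >/dev/null; python3 chk.py && 
python3 -m handwheel '[{"dx":0,"dy":0,"dz":-0.1,"twist":1,"fingers":42},{"dx":0,"dy":0,"dz":-0.1,"twist":2,"fingers":42},{"dx":0,"dy":0,"dz":-0.1,"twist":3,"fingers":42},{"dx":0,"dy":0,"dz":-0.2,"twist":4,"fingers":42},{"dx":0,"dy":0,"dz":-0.2,"twist":5,"fingers":42},{"dx":0,"dy":0,"dz":-0.2,"twist":5.5,"fingers":42},{"dx":0,"dy":0,"dz":-0.2,"twist":6,"fingers":42},{"dx":0,"dy":0,"dz":-0.2,"twist":6.5,"fingers":42}]' >/dev/null; python3 chk.py && 
python3 -m handwheel '[{"dx":0,"dy":0,"dz":-0.1,"twist":1,"fingers":42},{"dx":0,"dy":0,"dz":-0.1,"twist":2,"fingers":42},{"dx":0,"dy":0,"dz":-0.1,"twist":3,"fingers":42},{"dx":0,"dy":0,"dz":-0.2,"twist":4,"fingers":42},{"dx":0,"dy":0,"dz":-0.2,"twist":5,"fingers":42},{"dx":0,"dy":0,"dz":-0.2,"twist":5.5,"fingers":42},{"dx":0,"dy":0,"dz":-0.2,"twist":6,"fingers":42},{"dx":0,"dy":0,"dz":-0.2,"twist":6.5,"fingers":42}]' >/dev/null; python3 chk.py
```

```text
CHK t22.55 yaw -0.633 z 0.0780 F -1.6 -0.1 -1.2 tz 0.143 j6 0.106 op 43.42
CHK t23.35 yaw -0.747 z 0.0783 F -0.9 0.9 -1.7 tz 0.129 j6 0.106 op 43.29
CHK t24.15 yaw -0.860 z 0.0784 F -1.1 2.1 -1.4 tz 0.167 j6 0.108 op 43.43
```

```bash

python3 -m handwheel '[{"dx":0,"dy":0,"dz":0,"twist":1,"fingers":42},{"dx":0,"dy":0,"dz":-0.1,"twist":2,"fingers":42},{"dx":-0.1,"dy":-0.1,"dz":-0.1,"twist":3,"fingers":42},{"dx":-0.1,"dy":-0.1,"dz":-0.1,"twist":4,"fingers":42},{"dx":-0.1,"dy":-0.1,"dz":-0.1,"twist":5,"fingers":42},{"dx":-0.1,"dy":-0.1,"dz":-0.1,"twist":5.5,"fingers":42},{"dx":-0.1,"dy":-0.1,"dz":-0.2,"twist":6,"fingers":42},{"dx":-0.1,"dy":-0.1,"dz":-0.2,"twist":6.5,"fingers":42}]' >/dev/null; python3 chk.py && 
python3 -m handwheel '[{"dx":0,"dy":0,"dz":-0.1,"twist":1,"fingers":42},{"dx":0,"dy":0,"dz":-0.1,"twist":2,"fingers":42},{"dx":0,"dy":0,"dz":-0.1,"twist":3,"fingers":42},{"dx":0,"dy":0,"dz":-0.2,"twist":4,"fingers":42},{"dx":0,"dy":0,"dz":-0.2,"twist":5,"fingers":42},{"dx":0,"dy":0,"dz":-0.2,"twist":5.5,"fingers":42},{"dx":0,"dy":0,"dz":-0.2,"twist":6,"fingers":42},{"dx":0,"dy":0,"dz":-0.2,"twist":6.5,"fingers":42}]' >/dev/null; python3 chk.py
```

```text
CHK t24.95 yaw -0.973 z 0.0786 F -1.9 1.7 0.6 tz 0.182 j6 0.110 op 43.16
CHK t25.75 yaw -1.087 z 0.0788 F -3.4 2.6 0.8 tz 0.160 j6 0.112 op 43.40
```

```bash

python3 -m handwheel '[{"dx":-0.1,"dy":0,"dz":0,"twist":0.5,"fingers":42},{"dx":-0.2,"dy":0.1,"dz":-0.1,"twist":1,"fingers":42},{"dx":-0.3,"dy":0.1,"dz":-0.1,"twist":1.5,"fingers":42},{"dx":-0.3,"dy":0.1,"dz":-0.1,"twist":2,"fingers":42},{"dx":-0.3,"dy":0.1,"dz":-0.1,"twist":2.5,"fingers":42},{"dx":-0.3,"dy":0.1,"dz":-0.1,"twist":3,"fingers":42},{"dx":-0.3,"dy":0.1,"dz":-0.2,"twist":3.5,"fingers":42},{"dx":-0.3,"dy":0.1,"dz":-0.2,"twist":4,"fingers":42}]' >/dev/null; python3 chk.py && 
python3 -m handwheel '[{"dx":0,"dy":0,"dz":0,"twist":0.5,"fingers":42},{"dx":0,"dy":0,"dz":-0.1,"twist":1,"fingers":42},{"dx":0,"dy":0,"dz":-0.1,"twist":1.5,"fingers":42},{"dx":0,"dy":0,"dz":-0.1,"twist":2,"fingers":42},{"dx":0,"dy":0,"dz":-0.1,"twist":2.5,"fingers":42},{"dx":0,"dy":0,"dz":-0.1,"twist":3,"fingers":42},{"dx":0,"dy":0,"dz":-0.1,"twist":3.5,"fingers":42},{"dx":0,"dy":0,"dz":-0.2,"twist":4,"fingers":42}]' >/dev/null; python3 chk.py
```

```text
CHK t26.55 yaw -1.157 z 0.0789 F -1.6 2.3 0.5 tz 0.191 j6 0.110 op 43.08
CHK t27.35 yaw -1.227 z 0.0791 F -0.2 1.8 -0.0 tz 0.138 j6 0.108 op 43.22
```

```bash

python3 -m handwheel '[{"dx":0,"dy":0,"dz":0,"twist":0.5,"fingers":42},{"dx":0,"dy":0,"dz":-0.1,"twist":1,"fingers":42},{"dx":0,"dy":0,"dz":-0.1,"twist":1.5,"fingers":42},{"dx":0,"dy":0,"dz":-0.1,"twist":2,"fingers":42},{"dx":0,"dy":0,"dz":-0.1,"twist":2.5,"fingers":42},{"dx":0,"dy":0,"dz":-0.1,"twist":3,"fingers":42},{"dx":0,"dy":0,"dz":-0.1,"twist":3.5,"fingers":42},{"dx":0,"dy":0,"dz":-0.1,"twist":4,"fingers":42}]' >/dev/null; python3 chk.py && 
python3 -m handwheel '[{"dx":0,"dy":0,"dz":0,"twist":0.5,"fingers":42},{"dx":0,"dy":0,"dz":-0.1,"twist":1,"fingers":42},{"dx":0,"dy":0,"dz":-0.1,"twist":1.5,"fingers":42},{"dx":0,"dy":0,"dz":-0.1,"twist":2,"fingers":42},{"dx":0,"dy":0,"dz":-0.1,"twist":2.5,"fingers":42},{"dx":0,"dy":0,"dz":-0.1,"twist":3,"fingers":42},{"dx":0,"dy":0,"dz":-0.1,"twist":3.5,"fingers":42},{"dx":0,"dy":0,"dz":-0.1,"twist":4,"fingers":42}]' >/dev/null; python3 chk.py
```

```text
CHK t28.15 yaw -1.296 z 0.0793 F 0.1 2.5 -1.1 tz 0.138 j6 0.107 op 43.47
CHK t28.95 yaw -1.366 z 0.0794 F 0.1 3.1 -0.9 tz 0.160 j6 0.108 op 43.00
```

```bash

python3 -m handwheel '[{"dx":0,"dy":0,"dz":0,"twist":0.5,"fingers":42},{"dx":0,"dy":0,"dz":0,"twist":1,"fingers":42},{"dx":0,"dy":0,"dz":0,"twist":1.5,"fingers":42},{"dx":0,"dy":0,"dz":0,"twist":2,"fingers":42},{"dx":0,"dy":0,"dz":0,"twist":2.5,"fingers":42},{"dx":0,"dy":0,"dz":-0.1,"twist":3,"fingers":42},{"dx":0,"dy":0,"dz":-0.1,"twist":3.5,"fingers":42},{"dx":0,"dy":0,"dz":-0.1,"twist":4,"fingers":42}]' >/dev/null; python3 chk.py
```

```text
CHK t29.75 yaw -1.435 z 0.0794 F -0.3 3.4 1.1 tz 0.993 j6 0.915 op 43.51
```

The stop is felt. I'll ease off at once and then open.

```bash

python3 -m handwheel '[{"dx":0,"dy":0,"dz":0,"twist":-3,"fingers":42},{"dx":0,"dy":0,"dz":0,"twist":-3,"fingers":42},{"dx":0,"dy":0,"dz":0,"twist":-3,"fingers":46},{"dx":0,"dy":0,"dz":0,"twist":-3,"fingers":60},{"dx":0,"dy":0,"dz":0,"twist":-3,"fingers":85},{"dx":0,"dy":0,"dz":-10,"twist":-3,"fingers":85},{"dx":0,"dy":0,"dz":-25,"twist":-3,"fingers":85},{"dx":0,"dy":0,"dz":-45,"twist":-3,"fingers":85}]'; python3 chk.py
```

```text
t: 30.55
tcp_pos: [0.6374, 0.0997, 0.1253]
eef_rot: [3.141, 0.0, -1.383]
force: [0.4, 0.3, 0.0]
opening: 0.994
CHK t30.55 yaw -1.383 z 0.1253 F 0.4 0.3 0.0 tz 0.011 j6 0.001 op 84.92
```

```bash

python3 -m handwheel '[{"dx":0,"dy":0,"dz":-25,"twist":0,"fingers":85},{"dx":3,"dy":15,"dz":-45,"twist":-3,"fingers":85},{"dx":8,"dy":35,"dz":-55,"twist":-7,"fingers":85},{"dx":14,"dy":60,"dz":-55,"twist":-13,"fingers":85},{"dx":19,"dy":80,"dz":-55,"twist":-13,"fingers":85},{"dx":20,"dy":86,"dz":-55,"twist":-13,"fingers":85},{"dx":20,"dy":86,"dz":-55,"twist":-13,"fingers":85},{"dx":20,"dy":86,"dz":-55,"twist":-13,"fingers":85}]'
python3 - <<'E'
from fit import *
shot('w5'); v=V('w5')
v.draw([v.cyl(.639,.0995,.022,.081,.109),v.cyl(.639,.0995,.022,.109),v.cyl(.5566,.0636,.008,.112),v.cyl(.5566,.0636,.008,.072)],'w5c',(120,0,520,400),1.5)
E
```

```text
t: 31.35
tcp_pos: [0.5577, 0.0642, 0.1804]
eef_rot: [-3.14, -0.001, -1.156]
force: [0.2, -0.7, 0.4]
opening: 0.995
t 31.4 tcp [0.5577 0.0643 0.18  ] yaw -1.156 q6 1.09
```

View pics/w5c.png

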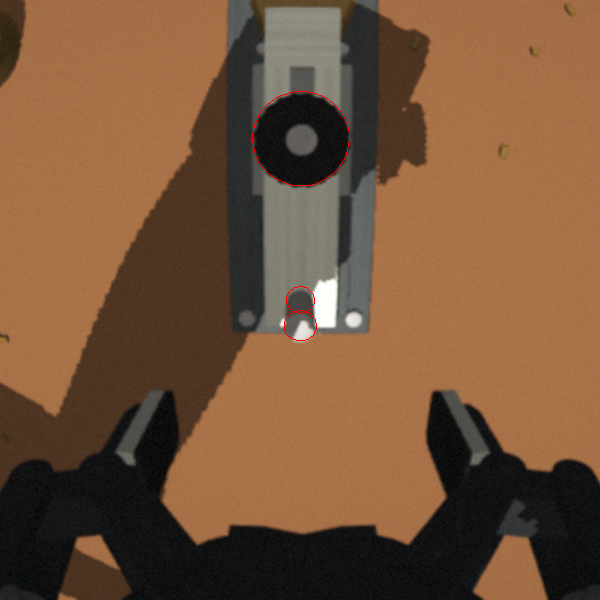

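The view from above shows the raised knob, crop (302,138), right where predicted at full rise. The post, (300,325), is on its outline and the jig is square in the image. Next I descend on the post.

```bash

python3 -m handwheel '[{"dx":0,"dy":1,"dz":25,"twist":0,"fingers":85},{"dx":0,"dy":1,"dz":50,"twist":0,"fingers":70},{"dx":0,"dy":1,"dz":70,"twist":0,"fingers":60},{"dx":0,"dy":1,"dz":85,"twist":0,"fingers":50},{"dx":0,"dy":1,"dz":94,"twist":0,"fingers":40},{"dx":0,"dy":1,"dz":98,"twist":0,"fingers":30},{"dx":0,"dy":1,"dz":98,"twist":0,"fingers":25},{"dx":0,"dy":1,"dz":98,"twist":0,"fingers":22}]' 20; python3 chk.py &&
python3 -m handwheel '[{"dx":0,"dy":0,"dz":0,"twist":0,"fingers":20},{"dx":0,"dy":0,"dz":0,"twist":0,"fingers":19},{"dx":0,"dy":0,"dz":0,"twist":0,"fingers":18},{"dx":0,"dy":0,"dz":0,"twist":0,"fingers":17},{"dx":0,"dy":0,"dz":0,"twist":0,"fingers":16.5},{"dx":0,"dy":0,"dz":0,"twist":0,"fingers":16},{"dx":0,"dy":0,"dz":0,"twist":0,"fingers":15.5},{"dx":0,"dy":0,"dz":0,"twist":0,"fingers":15.5}]' 20; python3 chk.py
python3 - <<'E'
from fit import *
shot('w6'); v=V('w6'); v.draw([v.cyl(.639,.0995,.022,.109)],'w6c',(170,0,470,400),1.5)
E
```

```text
t: 32.2
tcp_pos: [0.5567, 0.0637, 0.0824]
eef_rot: [-3.14, -0.001, -1.156]
force: [1.1, 0.1, -0.9]
opening: 0.255
CHK t32.20 yaw -1.156 z 0.0824 F 1.1 0.1 -0.9 tz 0.012 j6 0.000 op 21.74
t: 33.0
tcp_pos: [0.5558, 0.0639, 0.0815]
eef_rot: [-3.142, 0.0, -1.156]
force: [-1.1, 2.1, 1.2]
opening: 0.187
CHK t33.00 yaw -1.156 z 0.0815 F -1.1 2.1 1.2 tz 0.050 j6 0.003 op 15.94
t 33.05 tcp [0.5559 0.0638 0.0815] yaw -1.1561 q6 1.089
```

View pics/w6c.png

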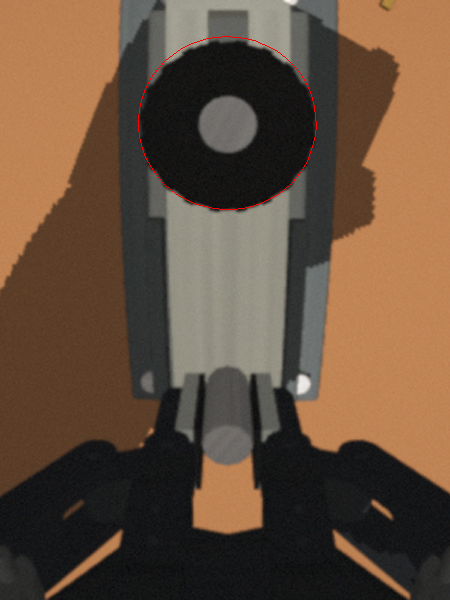

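The post, crop (228,445), sits between the pads. I'll grip it fully and start a gentle pull, since tool +y is jig −x.

```bash

python3 -m handwheel '[{"dx":-0.1,"dy":0,"dz":0,"twist":0,"fingers":15},{"dx":-0.2,"dy":0,"dz":-0.1,"twist":0,"fingers":14},{"dx":-0.2,"dy":0,"dz":-0.1,"twist":0,"fingers":14},{"dx":-0.2,"dy":0.5,"dz":-0.1,"twist":0,"fingers":14},{"dx":-0.2,"dy":1,"dz":-0.1,"twist":0,"fingers":14},{"dx":-0.2,"dy":1.5,"dz":-0.1,"twist":0,"fingers":14},{"dx":-0.2,"dy":2,"dz":-0.1,"twist":0,"fingers":14},{"dx":-0.2,"dy":2.5,"dz":-0.1,"twist":0,"fingers":14}]' 20; python3 chk.py
```

```text
t: 33.85
tcp_pos: [0.5537, 0.0627, 0.0816]
eef_rot: [-3.141, -0.0, -1.156]
force: [2.2, 0.5, 1.1]
opening: 0.177
CHK t33.85 yaw -1.156 z 0.0816 F 2.2 0.5 1.1 tz -0.030 j6 -0.008 op 15.14
```

```bash

python3 -m handwheel '[{"dx":0,"dy":1.5,"dz":0,"twist":0,"fingers":14},{"dx":0,"dy":3,"dz":0,"twist":0,"fingers":14},{"dx":0,"dy":4.5,"dz":0,"twist":0,"fingers":14},{"dx":0,"dy":6,"dz":0,"twist":0,"fingers":14},{"dx":0,"dy":7.5,"dz":0,"twist":0,"fingers":14},{"dx":0,"dy":9,"dz":0,"twist":0,"fingers":14},{"dx":0,"dy":10.5,"dz":0,"twist":0,"fingers":14},{"dx":0,"dy":12,"dz":0,"twist":0,"fingers":14}]'; python3 chk.py &&
python3 -m handwheel '[{"dx":0,"dy":1.5,"dz":0,"twist":0,"fingers":14},{"dx":0,"dy":3,"dz":0,"twist":0,"fingers":14},{"dx":0,"dy":4.5,"dz":0,"twist":0,"fingers":14},{"dx":0,"dy":6,"dz":0,"twist":0,"fingers":14},{"dx":0,"dy":7.5,"dz":0,"twist":0,"fingers":14},{"dx":0,"dy":9,"dz":0,"twist":0,"fingers":14},{"dx":0,"dy":10.5,"dz":0,"twist":0,"fingers":14},{"dx":0,"dy":12,"dz":0,"twist":0,"fingers":14}]'; python3 chk.py
```

```text
t: 34.65
tcp_pos: [0.5425, 0.058, 0.0816]
eef_rot: [-3.141, -0.0, -1.156]
force: [1.7, 2.3, 0.9]
opening: 0.178
CHK t34.65 yaw -1.156 z 0.0816 F 1.7 2.3 0.9 tz -0.030 j6 0.009 op 15.19
t: 35.45
tcp_pos: [0.5315, 0.0531, 0.0816]
eef_rot: [-3.141, -0.0, -1.156]
force: [1.9, 0.7, 0.7]
opening: 0.18
CHK t35.45 yaw -1.156 z 0.0816 F 1.9 0.7 0.7 tz 0.036 j6 0.008 op 15.38
```

```bash

python3 -m handwheel '[{"dx":0,"dy":1,"dz":0,"twist":0,"fingers":14},{"dx":0,"dy":2,"dz":0,"twist":0,"fingers":14},{"dx":0,"dy":3,"dz":0,"twist":0,"fingers":14},{"dx":0,"dy":4,"dz":0,"twist":0,"fingers":14},{"dx":0,"dy":4.7,"dz":0,"twist":0,"fingers":14},{"dx":0,"dy":5.3,"dz":0,"twist":0,"fingers":14},{"dx":0,"dy":6,"dz":0,"twist":0,"fingers":14},{"dx":0,"dy":6.5,"dz":0,"twist":0,"fingers":14}]' >/dev/null; python3 chk.py && 
python3 -m handwheel '[{"dx":0,"dy":0.1,"dz":0,"twist":0,"fingers":14},{"dx":0,"dy":0.2,"dz":0,"twist":0,"fingers":14},{"dx":0,"dy":0.4,"dz":0,"twist":0,"fingers":14},{"dx":0,"dy":0.5,"dz":0,"twist":0,"fingers":14},{"dx":0,"dy":0.6,"dz":0,"twist":0,"fingers":14},{"dx":0,"dy":0.7,"dz":0,"twist":0,"fingers":14},{"dx":0,"dy":0.9,"dz":0,"twist":0,"fingers":14},{"dx":0,"dy":1,"dz":0,"twist":0,"fingers":14}]' >/dev/null; python3 chk.py
```

```text
CHK t36.25 yaw -1.156 z 0.0815 F 1.6 0.3 1.5 tz 0.037 j6 0.003 op 15.46
CHK t37.05 yaw -1.156 z 0.0815 F 2.7 1.7 1.9 tz -0.023 j6 0.001 op 14.96
```

```bash
sed -i 's/>6/>4.5/' chk.py
for i in 1; do python3 -m handwheel '[{"dx":0,"dy":0.1,"dz":0,"twist":0,"fingers":14},{"dx":0,"dy":0.2,"dz":0,"twist":0,"fingers":14},{"dx":0,"dy":0.3,"dz":0,"twist":0,"fingers":14},{"dx":0,"dy":0.4,"dz":0,"twist":0,"fingers":14},{"dx":0,"dy":0.5,"dz":0,"twist":0,"fingers":14},{"dx":0,"dy":0.6,"dz":0,"twist":0,"fingers":14},{"dx":0,"dy":0.7,"dz":0,"twist":0,"fingers":14},{"dx":0,"dy":0.7,"dz":0,"twist":0,"fingers":14}]' >/dev/null; python3 chk.py; done &&
python3 -m handwheel '[{"dx":0,"dy":0.1,"dz":0,"twist":0,"fingers":14},{"dx":0,"dy":0.2,"dz":0,"twist":0,"fingers":14},{"dx":0,"dy":0.3,"dz":0,"twist":0,"fingers":14},{"dx":0,"dy":0.4,"dz":0,"twist":0,"fingers":14},{"dx":0,"dy":0.5,"dz":0,"twist":0,"fingers":14},{"dx":0,"dy":0.6,"dz":0,"twist":0,"fingers":14},{"dx":0,"dy":0.7,"dz":0,"twist":0,"fingers":14},{"dx":0,"dy":0.7,"dz":0,"twist":0,"fingers":14}]' >/dev/null; python3 chk.py &&
python3 -m handwheel '[{"dx":0,"dy":0.1,"dz":0,"twist":0,"fingers":14},{"dx":0,"dy":0.2,"dz":0,"twist":0,"fingers":14},{"dx":0,"dy":0.3,"dz":0,"twist":0,"fingers":14},{"dx":0,"dy":0.4,"dz":0,"twist":0,"fingers":14},{"dx":0,"dy":0.5,"dz":0,"twist":0,"fingers":14},{"dx":0,"dy":0.5,"dz":0,"twist":0,"fingers":14},{"dx":0,"dy":0.5,"dz":0,"twist":0,"fingers":14},{"dx":0,"dy":0.5,"dz":0,"twist":0,"fingers":14}]' >/dev/null; python3 chk.py
```

```text
CHK t37.85 yaw -1.156 z 0.0815 F 2.1 1.4 1.5 tz -0.007 j6 0.001 op 15.36
CHK t38.65 yaw -1.156 z 0.0815 F 2.9 0.2 1.2 tz -0.024 j6 0.001 op 15.18
CHK t39.45 yaw -1.156 z 0.0815 F 2.4 1.0 1.1 tz -0.024 j6 0.001 op 14.92
```

```bash

python3 -m handwheel '[{"dx":0,"dy":0.1,"dz":0,"twist":0,"fingers":14},{"dx":0,"dy":0.2,"dz":0,"twist":0,"fingers":14},{"dx":0,"dy":0.3,"dz":0,"twist":0,"fingers":14},{"dx":0,"dy":0.4,"dz":0,"twist":0,"fingers":14},{"dx":0,"dy":0.5,"dz":0,"twist":0,"fingers":14},{"dx":0,"dy":0.5,"dz":0,"twist":0,"fingers":14},{"dx":0,"dy":0.5,"dz":0,"twist":0,"fingers":14},{"dx":0,"dy":0.5,"dz":0,"twist":0,"fingers":14}]' >/dev/null; python3 chk.py &&
python3 -m handwheel '[{"dx":0,"dy":0.1,"dz":0,"twist":0,"fingers":14},{"dx":0,"dy":0.2,"dz":0,"twist":0,"fingers":14},{"dx":0,"dy":0.3,"dz":0,"twist":0,"fingers":14},{"dx":0,"dy":0.4,"dz":0,"twist":0,"fingers":14},{"dx":0,"dy":0.5,"dz":0,"twist":0,"fingers":14},{"dx":0,"dy":0.5,"dz":0,"twist":0,"fingers":14},{"dx":0,"dy":0.5,"dz":0,"twist":0,"fingers":14},{"dx":0,"dy":0.5,"dz":0,"twist":0,"fingers":14}]'; python3 chk.py
```

```text
CHK t40.25 yaw -1.156 z 0.0815 F 4.0 3.0 -0.7 tz 0.104 j6 0.006 op 15.83
t: 41.05
tcp_pos: [0.5227, 0.0493, 0.0816]
eef_rot: [-3.14, -0.0, -1.156]
force: [6.5, 3.6, -1.6]
opening: 0.18
CHK t41.05 yaw -1.156 z 0.0816 F 6.5 3.6 -1.6 tz 0.037 j6 0.010 op 15.40
```

The stop is felt: force along the pull rose from about 2.5 to 7.4 N after 36 mm of travel. I'll relax, open and rise.

```bash

python3 -m handwheel '[{"dx":0,"dy":-0.2,"dz":0,"twist":0,"fingers":14},{"dx":0,"dy":-0.5,"dz":0,"twist":0,"fingers":14},{"dx":0,"dy":-0.5,"dz":0,"twist":0,"fingers":17},{"dx":0,"dy":-0.5,"dz":0,"twist":0,"fingers":22},{"dx":0,"dy":-0.5,"dz":0,"twist":0,"fingers":40},{"dx":0,"dy":-0.5,"dz":0,"twist":0,"fingers":60},{"dx":0,"dy":-0.5,"dz":0,"twist":0,"fingers":60},{"dx":0,"dy":-0.5,"dz":-8,"twist":0,"fingers":60}]'
python3 -m handwheel '[{"dx":0,"dy":0,"dz":-10,"twist":0,"fingers":60},{"dx":0,"dy":0,"dz":-30,"twist":0,"fingers":60},{"dx":0,"dy":0,"dz":-55,"twist":0,"fingers":60},{"dx":0,"dy":-10,"dz":-85,"twist":0,"fingers":60},{"dx":0,"dy":-20,"dz":-110,"twist":0,"fingers":60},{"dx":0,"dy":-30,"dz":-130,"twist":0,"fingers":60},{"dx":0,"dy":-30,"dz":-130,"twist":0,"fingers":60},{"dx":0,"dy":-30,"dz":-130,"twist":0,"fingers":60}]'
python3 - <<'E'
from fit import *
shot('w7'); v=V('w7'); s=np.array([math.cos(.41),math.sin(.41)]); k=np.array([.639,.0995])
c=k+.087*s; p=k-.126*s
v.draw([v.cyl(*k,.022,.109),v.cyl(*p,.008,.112),v.cyl(*c,.03,.062)],'w7c',(170,0,470,340),1.7)
E
```

```text
t: 41.85
tcp_pos: [0.5213, 0.0492, 0.0886]
eef_rot: [3.139, 0.001, -1.156]
force: [-0.1, 0.4, 0.1]
opening: 0.701
t: 42.65
tcp_pos: [0.5498, 0.0613, 0.2199]
eef_rot: [-3.141, -0.0, -1.156]
force: [-0.6, -0.2, -0.8]
opening: 0.701
t 42.7 tcp [0.549  0.0612 0.2186] yaw -1.1559 q6 1.083
```

View pics/w7c.png

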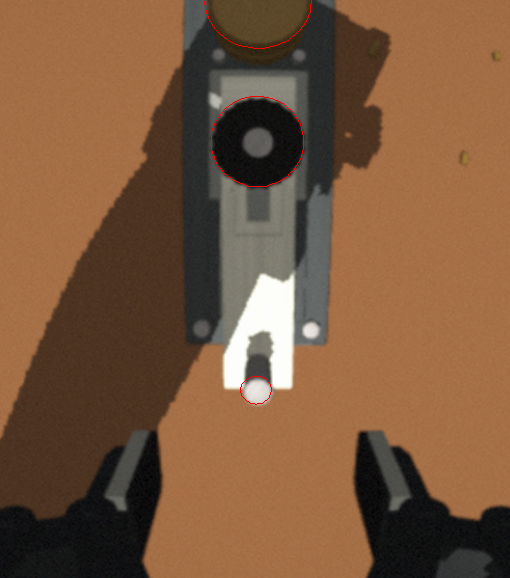

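The picture shows the knob (258,142), post (257,390) and core top (258,0–48) on their predicted outlines. The strap is back 36 mm, clear of the core, and the jig hasn't moved. I'll hand in.

```bash
python3 -c "
from plant import *
s=sense(); print(s['t'],s['force'],s['tcp_pos']); print(sign_off())"
```

```text
42.7 [-0.3635695   1.29505893 -0.05900713] [0.54902556 0.06123055 0.21860774]
the job is handed in; nothing more can be done
None
```

The clamp is released and the job is handed in at 42.7 s, with the strap drawn back to the end of its slot and the gripper open and clear of everything.

- **Knob:** I turned it about 3.6 rad clockwise at 20 N grip, following its rise of about 6.8 mm, until it met the stop. Then I eased back 3° and let go.
- **Strap:** I drew it straight back by the post at about 2–2.5 N. It moved 36.2 mm before the pull rose to about 7.4 N at the slot's end, under the 9 N that can slide the jig. I relaxed the pull before opening the fingers.
- **Last check:** In the final wrist picture the raised knob, the post (36 mm back) and the core top all sat on their predicted outlines. The strap was clear of the core, and I saw no shift or twist of the jig. I did not take a new picture of the bystanders, but the arm never went near them after the approach.
- **Over the limit:** At the knob's stop the torque briefly read 0.99 N m, above the 0.7 N m that can twist the jig. I eased off at once, and the later pictures show no twist to within about a millimetre.

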